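# Close the tube drilling jig, pin it and hold it shut for drilling

### The job

Swing the open top half of the tube drilling jig down onto the tube lying in it, easing it shut without slamming it; then take the red-knobbed locating pin from the pin stand and push it down through the holes of both halves until its collar sits flat on the top half. Finish holding: stay on the pin and keep pressing firmly down on it, so that the two halves stay pressed shut for a colleague to drill, and do not let go. Leave the tube in its place in the jig, and leave the blue-knobbed pin and everything else on the bench alone.

Things in the scene. Friction and masses are not known exactly. Their poses are not given: they have to be found in the camera images.
- jig: Base half of the drilling jig, green steel, fixed to the bench with its hinge away from the robot. Plate 230 x 120 x 14 mm. Origin on the bench under the tube's V block; x from the nose (-125 mm) to the hinge end (+105 mm), y along the tube, z up. Square green post (50 x 50 mm, top 70 mm above the bench) centred at x = -75 mm. Hinge lugs at x = 75, y = +-43.5 mm, 93 mm high.
- leaf_angle (a joint): Angle of the jig's top half (the leaf) in rad: 0 fully shut, flat on the green post; 1.57 upright; stop at 1.85. Starts open at 1.15 to 1.65. The hinge is stiff: the leaf stays where it is left, and moving it takes up to about 5 N square to its face near the nose.
- leaf: Top half of the jig, an aluminium plate 64 mm wide, 14 mm thick, reaching 185 mm from the hinge axis; two brass bushes 4 mm proud, 75 mm from the axis. Origin on the hinge axis (its y), mid width, 77 mm above the bench. Shut, its axes are the jig's: it reaches to x = -185 mm, outer (top) face at z = +7 mm, 84 mm above the bench. Open, the outer face looks away from the robot and up.
- leaf_nose (a point): Middle of the outer edge of the leaf's free end, 185 mm from the hinge axis, on the outer face (7 mm off the plane of the hinge axis). Axes as leaf.
- pin_hole (a point): Centre of the mouth of the leaf's pin hole, on its outer face, 150 mm from the hinge axis; axes as leaf (z out of the hole). The hole is 13.5 mm wide with a 3 mm chamfer, goes through the 14 mm leaf in a dark steel square of 30 mm, and lies straight above the post's hole when the leaf is shut.
- post_hole (a point): Centre of the mouth of the lower pin hole, on the top of the green post, 70 mm above the bench; z up. The hole is 14.5 mm wide and 56 mm deep, with a 3 mm chamfer.
- tube: Steel tube to be drilled, 33.7 mm outside diameter, 150 mm long, 0.25 to 0.5 kg, lying loose in the jig's V block along the jig's y. Origin at its middle on its axis, 46 mm above the bench; its y runs along it.
- pin: Locating pin, about 0.12 kg: steel shank 12 mm thick, 60 mm long, tapered tip; collar 26 mm wide, 5 mm thick; 14 mm neck; red knob 28 mm wide, from 18 to 44 mm above the collar's underside. Origin at the centre of the collar's underside, z up, tip at z = -60 mm. Stands upright in the pin stand. Home in the jig, its origin is 84 mm above the bench. It locates, it does not latch.
- spare_pin: A thinner pin for another jig (8 mm shank, blue knob, else of the same size), upright in the same stand. Not wanted: leave it there.
- pin_stand: Grey steel stand, fixed to the bench: foot 70 x 200 mm, top plate 60 x 188 mm, upper face 80 mm above the bench. Origin on the bench under its centre, y along the row of three 13.5 mm holes at y = -55, 0, +55 mm. The two pins stand in the outer holes, either way round, collars on the plate; the middle hole is empty.
- hammer: Hammer lying on the bench, 250 mm long along its x. Bystander.
- sauce: Red squeeze bottle with a white cone tip, 60 mm across, 185 mm high; origin under its centre. Bystander.
- pump_bottle: White pump bottle, 60 x 60 mm, 183 mm high; origin under its centre. Bystander.
- paper_cup: White paper cup, 76 mm across the rim, 85 mm high, very light; origin under its centre. Bystander.
- offcut: Dark steel pipe offcut standing on end, 60 mm across, 70 mm high; origin under its centre. Bystander.
- cordless_drill: Grey cordless drill standing on its battery, 120 x 76 mm foot, about 190 mm high, chuck along +x; origin under its foot. Bystander.
Things that resemble listed ones, but are neither listed nor needed, are in the scene too. Leave any purple or yellow look-alike of the pin alone.

How it is judged:
By the outcome, as a careful person would: the job done as asked, in the order asked, and still so for the second after the job is handed in, while the arm keeps its last pose, push and grip.
It also fails if it takes over 58 s, if anything falls off the work surface, if the arm or the gripper's body presses on something with over 40 N, if the wrist force passes 120 N, or if a joint passes its speed limit or range.

### The arm

A 6-joint arm with a two-finger parallel gripper is mounted at the origin on the work surface. World frame = base frame: x ahead of the robot, y to its left, z up, the work surface at z = 0. Lengths are in m, angles in rad, forces in N, time in s.
With the tool pointing down it reaches from about 0.375 to 0.9 m from the base axis. Payload 3.1 kg.
Tool frame: the origin (TCP) lies midway between the tips of the shut fingers; the grasp point (between the pads) lies robot.tcp_to_grasp behind it (robot.tcp_to_grasp is the distance from the TCP to the grasp point, in m); z points along the fingers, y is the direction in which the jaws open and shut (so a half turn about z gives the same grasp; the last joint's range is limited). The gripper opens to 87 mm and grips with 3 to 60 N. Pads are 19 mm wide; open, the fingers measure 117 mm over their backs; the gripper's body (75 mm by 190 mm) begins 51 mm behind the grasp point.
Start: joints at [-1.51, 0.527, 1.433, -0, 1.181, -0.178], TCP at [0.148, -0.607, 0.223] pointing down, gripper open.
Joint ranges: [-3.08, 3.08], [-0.75, 2.2], [0.22, 2.44], [-1.43, 4.57], [0, 2.65], [-2.85, 2.85]. Speed limits (rad/s): [2.79, 2.79, 3.14, 3.14, 3.14, 3.14].

### API

Orientations are given as a unit quaternion [x, y, z, w].
In Python, from rig import robot, cams, nets gives the robot as it stands. The module is installed in compiled form; this text tells all that it offers.
- The arm moves only by the tool play_rows, never from a script. Its argument "commands" is a list of rows, each an object of numbers: "x", "y", "z": the shift along the tool's x, y, z in mm; "spin": the turn about the tool's z in rad. In form: [{"x": .., "y": .., "z": .., "spin": ..}, ...]. A call has 1 to 8 rows; each row shifts and turns the pose as measured when the row begins, along the tool's axes as they then stand; what a row does not reach is not made up. A row lasts 1/10 s, in which the tool goes at most 50 mm and 8.59 degrees, less where a joint would pass 70% of its speed; a pose out of reach is approached as far as the arm can. A call is refused whole if a number of a shift passes 50 or a number of a turn 0.15, either way. A call with a gripper value outside its range is refused whole. "grip" is the opening, from 0 (shut) to 1 (fully open), set as the call begins (left out, the last holds). The fingers move at their own pace and stop on an object; "newtons" is the grip in N (left out, the last holds). Time passes only in rows, so rows that do not move let the fingers close. It gives the time, the measured TCP pose, the force and the opening at its end, in the units of the state.
- robot.get_obs(): the state, without advancing time (a new reading comes with each control period).
- cams.camera(name): name is "scene" or "top" or "wrist"; returns a dict with "img" (400x640x3 uint8, red, green, blue), "fx", "fy", "cx", "cy" (pixels), "world_to_cam" (4x4, takes a point from world to camera coordinates); the wrist camera has in their place "mount" (4x4, takes a point from camera to tool coordinates, whose origin is the TCP and whose axes are the flange's). Camera axes: x right, y up, looking along -z (the intrinsics and any distortion apply to the point x, -y, -z); pixel columns grow to the right and rows downward; lengths in m; the calibration is good to about 2 mm. A picture is of the moment at which its call begins: read the wrist's pose just before it. There is no depth.
- robot.hand_in(): hands the job in, once; it reports no verdict.
Trained networks look in a picture, given as the dict that the camera call returned (one of the last four; its "shot" number tells which), for a name from the list of things; names that differ only in an ending like _2 or _b are one class to them, and where a whole thing is asked for, a point or a joint stands for the part that bears it (a point fixed in the world has none). Each returns a list of dicts, best first, with "conf" (0 to 1); they miss things now and then, are a little off and sometimes report something else, mostly with a low value. They report only what shows in the picture. A call takes as long as a camera call. They do not tell look-alikes from the thing itself.
- nets.outline_of(picture, name): "region" (400x640 bool, what is visible of it) and "pixel" ([column, row] in pixels, amid what is visible of it).
The state is a dict: "time": time; "q": joint angles; "joint_velocities": joint speeds; "joint_torque": joint torques, N m; "position": TCP position; "tool_rot": TCP orientation; "ft_force": force on the tool from outside, world axes, zero at the start; "moment": the same for the moment, N m; "grip_width": finger opening in m.
Only numpy, scipy, OpenCV 4.12 (cv2) and the standard library are available. Lean on these libraries where they do the work, as an engineer would, in place of code of your own. Each camera call takes 0.05 s, during which the arm holds its last target.

## Working session

There is one attempt and no reset: what is moved stays moved. The work goes in short steps, Python scripts to look and compute and a tool call to move; the robot and the scene stay as the last step left them, time stands still between calls to the robot, and variables do not carry over. Pictures are saved under pics/ and viewed, and the job is handed in when it is done.

Besides the shell and the picture viewer there is one more tool, called after "Call:" as a command line: name --argument value ..., lists and objects as JSON in quotes. play_rows: Moves the arm, as the interface text tells. Its arguments: {"type":"object","properties":{"commands":{"type":"array"},"grip":{"type":"number"},"newtons":{"type":"number"}},"required":["commands"]}

```bash
mkdir -p pics; cat > h.py <<'E'
import numpy as np, cv2
from rig import robot, cams, nets
def save(img,name): cv2.imwrite('pics/'+name+'.png', cv2.cvtColor(img,cv2.COLOR_RGB2BGR))
E
python3 - <<'E'
from h import *
o=robot.get_obs()
for k,v in o.items(): print(k,np.round(v,4))
print(robot.tcp_to_grasp)
for n in ['scene','top','wrist']:
    c=cams.camera(n); save(c['img'],n+'0')
    print(n,{k:(np.round(v,4).tolist() if k!='shot' else v) for k,v in c.items() if k!='img'})
E
```

```text
time 0.0
q [-1.5095  0.5285  1.4339 -0.      1.1814 -0.1785]
joint_velocities [-0.0009  0.0018 -0.002   0.0012 -0.0002 -0.0015]
joint_torque [-0.00000e+00 -4.40044e+01 -1.76592e+01  6.35000e-02  5.82000e-02
 -2.00000e-04]
position [ 0.1484 -0.6064  0.2216]
tool_rot [ 9.928e-01  1.196e-01  1.000e-04 -1.100e-03]
ft_force [-0.4611 -0.2681  0.2754]
moment [ 0.0136  0.0162 -0.0009]
grip_width 0.0864
0.0187
scene {'fx': 369.4526, 'fy': 369.4526, 'cx': 316.3768, 'cy': 200.1767, 'world_to_cam': [[-0.6804, 0.7328, -0.0039, 0.3634], [-0.4714, -0.4336, 0.768, 0.1817], [0.5611, 0.5243, 0.6405, -1.3683], [0.0, 0.0, 0.0, 1.0]], 'shot': 1}
top {'fx': 432.5172, 'fy': 432.5172, 'cx': 328.5131, 'cy': 191.6444, 'world_to_cam': [[0.0092, -0.9999, 0.011, 0.012], [0.9898, 0.0106, 0.1419, -0.556], [-0.142, 0.0096, 0.9898, -1.527], [0.0, 0.0, 0.0, 1.0]], 'shot': 2}
wrist {'fx': 321.6863, 'fy': 321.6863, 'cx': 321.9896, 'cy': 201.2185, 'mount': [[-0.0001, 0.9521, 0.3058, 0.0838], [1.0, -0.0003, 0.0012, -0.0006], [0.0012, 0.3058, -0.9521, -0.1629], [0.0, 0.0, 0.0, 1.0]], 'shot': 3}
```

View pics/scene0.png

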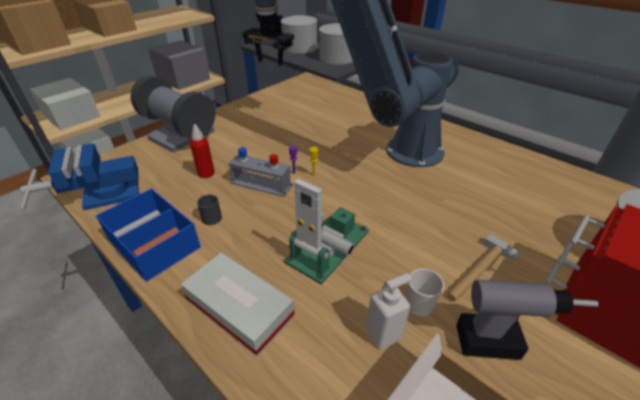

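View pics/top0.png

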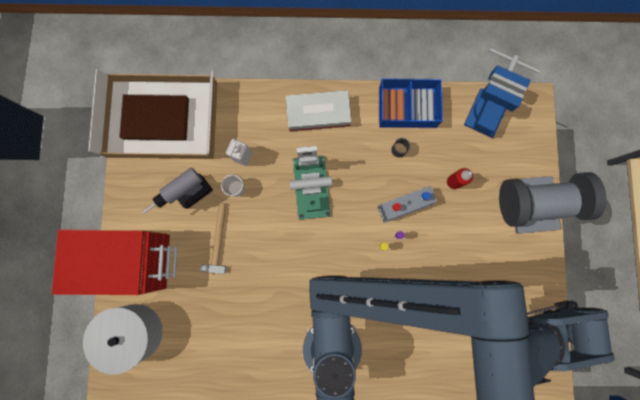

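View pics/wrist0.png

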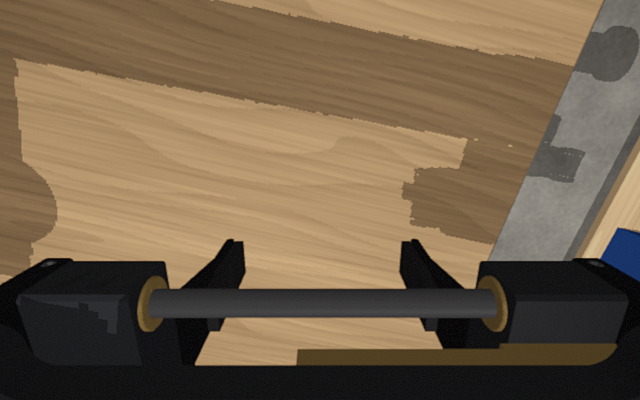

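```bash
python3 - <<'E'
from h import *
for n,(x0,x1,y0,y1) in {'top':(280,450,130,260),'scene':(220,380,130,290)}.items():
    c=cams.camera(n)
    save(cv2.resize(c['img'][y0:y1,x0:x1],None,fx=4.7 if n=='top' else 3.75,fy=4.6 if n=='top' else 3.75,interpolation=cv2.INTER_CUBIC),n+'_crop')
    M=c['world_to_cam'];R=M[:3,:3];t=M[:3,3];C=-R.T@t
    def w(p,z):
        d=R.T@np.array([(p[0]-c['cx'])/c['fx'],-(p[1]-c['cy'])/c['fy'],-1]); return C+d*(z-C[2])/d[2]
    for name,z in [('jig',.03),('leaf',.15),('tube',.046),('pin',.1),('spare_pin',.1),('pin_stand',.08),('pin_hole',.2)]:
        for r in nets.outline_of(c,name)[:4]:
            m=r['region'];ys,xs=np.nonzero(m)
            print(n,name,round(r['conf'],2),np.round(r['pixel'],1),m.sum(),[xs.min(),xs.max(),ys.min(),ys.max()],np.round(w([xs.mean(),ys.mean()],z),3))
E
```

```text
top jig 0.67 [312.2 187.6] 1909 [np.int64(292), np.int64(329), np.int64(145), np.int64(219)] [0.586 0.084 0.03 ]
top leaf 0.85 [310.  152.7] 357 [np.int64(297), np.int64(318), np.int64(146), np.int64(165)] [0.664 0.092 0.15 ]
top tube 0.71 [308.8 180. ] 338 [np.int64(290), np.int64(330), np.int64(177), np.int64(188)] [0.588 0.085 0.046]
top pin 0.39 [397.3 205. ] 73 [np.int64(392), np.int64(401), np.int64(203), np.int64(211)] [ 0.496 -0.218  0.1  ]
top pin_stand 0.81 [405.4 201.8] 1030 [np.int64(378), np.int64(436), np.int64(187), np.int64(222)] [ 0.508 -0.255  0.08 ]
top pin_stand 0.34 [459.2 180. ] 374 [np.int64(448), np.int64(472), np.int64(168), np.int64(188)] [ 0.603 -0.449  0.08 ]
top pin_hole 0.77 [309.9 155. ] 327 [np.int64(298), np.int64(318), np.int64(146), np.int64(164)] [0.653 0.088 0.2  ]
scene jig 0.97 [313.3 237.6] 4353 [np.int64(284), np.int64(368), np.int64(180), np.int64(283)] [0.581 0.052 0.03 ]
scene leaf 0.92 [306.  215.3] 1769 [np.int64(294), np.int64(323), np.int64(180), np.int64(255)] [0.642 0.075 0.15 ]
scene leaf 0.18 [422.  292.6] 1332 [np.int64(406), np.in
[... 427 characters left out ...]
91.1 156.9] 148 [np.int64(289), np.int64(297), np.int64(146), np.int64(171)] [ 0.431 -0.195  0.1  ]
scene pin 0.48 [314. 161.] 206 [np.int64(308), np.int64(317), np.int64(146), np.int64(174)] [ 0.401 -0.139  0.1  ]
scene spare_pin 0.62 [242.2 156.3] 129 [np.int64(238), np.int64(247), np.int64(147), np.int64(174)] [ 0.539 -0.312  0.1  ]
scene pin_stand 0.63 [388.9 312.2] 2144 [np.int64(366), np.int64(410), np.int64(274), np.int64(348)] [0.688 0.341 0.08 ]
scene pin_hole 0.72 [306.8 215.9] 1810 [np.int64(294), np.int64(323), np.int64(180), np.int64(255)] [0.682 0.114 0.2  ]
scene pin_hole 0.38 [203.7 153.3] 825 [np.int64(190), np.int64(214), np.int64(126), np.int64(178)] [ 0.698 -0.267  0.2  ]
```

View pics/top_crop.png

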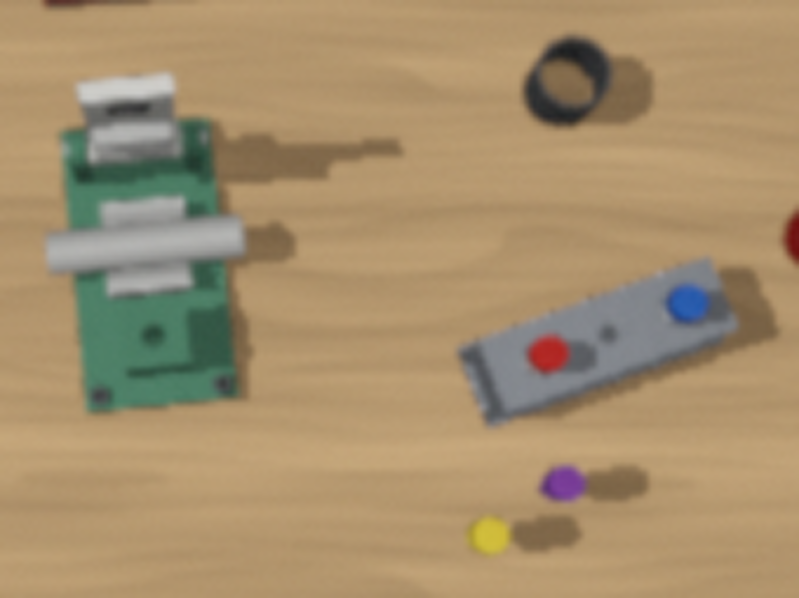

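View pics/scene_crop.png

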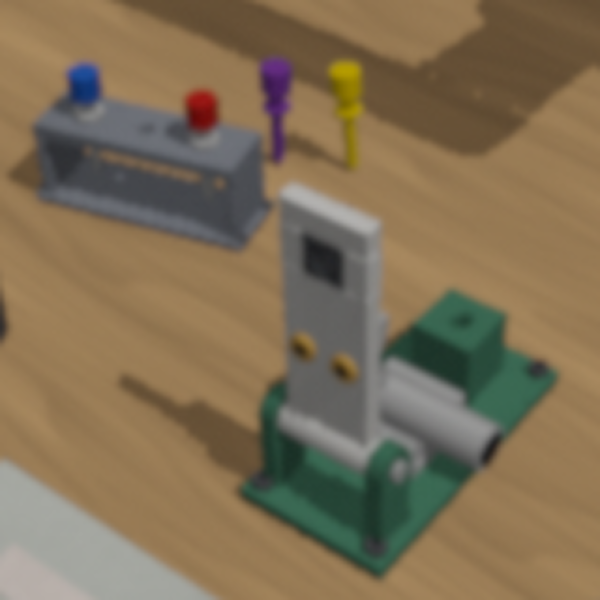

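```bash
cat > fit.py <<'E'
from h import *
from scipy.optimize import least_squares
P={}
for n in ['top','scene']:
    P[n]=cams.camera(n)
def proj(n,X):
    c=P[n];p=c['world_to_cam'][:3,:3]@X+c['world_to_cam'][:3,3]
    return np.array([c['cx']+c['fx']*p[0]/-p[2],c['cy']-c['fy']*p[1]/-p[2]])
def cr(n,u,v):
    return np.array([280+(u+.5)/(799/170)-.5,130+(v+.5)/4.6-.5]) if n=='top' else np.array([220+(u+.5)/3.75-.5,130+(v+.5)/3.75-.5])
J=[('top',153,335,(-75,0,70)),('top',88,411,(-125,60,7)),('top',237,398,(-125,-60,7)),('top',62,132,(105,60,14)),('top',212,120,(105,-60,14)),
('scene',462,320,(-75,0,70)),('scene',380,575,(105,60,5)),('scene',558,378,(-125,60,10)),('scene',243,490,(105,-60,10)),('scene',453,290,(-100,-25,70))]
L=[('top',77,85,(185,7,32)),('top',174,74,(185,7,-32)),('top',80,103,(185,-7,32)),('top',175,92,(185,-7,-32)),('scene',323,260,(150,7,0)),('scene',283,200,(185,7,-32)),('scene',368,240,(185,7,32)),('scene',380,222,(185,-7,32))]
def W(p,X):
    c,s=np.cos(p[2]),np.sin(p[2]);X=np.array(X)/1000
    return np.array([p[0]+c*X[0]-s*X[1],p[1]+s*X[0]+c*X[1],X[2]])
def lf(a,q): r,o,y=q; return (75-r*np.cos(a)+o*np.sin(a),y,77+r*np.sin(a)+o*np.cos(a))
def res(p): return np.concatenate([proj(n,W(p,X))-cr(n,u,v) for n,u,v,X in J]+[proj(n,W(p,lf(p[3],q)))-cr(n,u,v) for n,u,v,q in L])
s=least_squares(res,[.59,.085,0,1.4],loss='soft_l1')
print('jig',np.round(s.x,4)); print(np.round(res(s.x).reshape(-1,2),1).tolist())
p=s.x
for nm,q in [('post',(-75,0,70)),('nose',lf(p[3],(185,7,0))),('hinge',(75,0,77))]: print(nm,np.round(W(p,q),4))
# pins
def tri(obs):
    f=lambda X:np.concatenate([proj(n,X)-cr(n,u,v) for n,u,v in obs])
    r=least_squares(f,[.5,-.2,.1]);return np.round(r.x,4),np.round(r.fun,1)
print('red knob ctr',tri([('top',549,354),('scene',202,111)]))
print('blue',tri([('top',688,303),('scene',85,85)]))
print('midhole',tri([('top',608,333),('scene',147,128)]))
print('C',[(-P[n]['world_to_cam'][:3,:3].T@P[n]['world_to_cam'][:3,3]).round(3) for n in P])
E
python3 fit.py
```

```text
jig [0.5863 0.0837 0.1049 1.5623]
[[-0.1, 0.2], [-1.0, 0.7], [-0.0, 0.4], [-0.8, -0.3], [-0.6, -0.6], [-0.3, -0.5], [-0.1, 1.0], [0.9, -1.1], [-1.1, -0.2], [-0.4, -0.9], [-0.2, -0.5], [-0.6, 0.0], [-0.5, -0.1], [-0.4, 0.4], [-0.2, 0.4], [-1.6, -1.9], [-0.3, -1.5], [0.5, -0.0]]
post [0.5117 0.0758 0.07  ]
nose [0.6663 0.0921 0.2621]
hinge [0.6609 0.0915 0.077 ]
red knob ctr (array([ 0.4957, -0.2156,  0.1096]), array([-0.2,  0.2, -0.3, -0. ]))
blue (array([ 0.5352, -0.3187,  0.1089]), array([-0.3,  0.3, -0.3, -0.1]))
midhole (array([ 0.5157, -0.2654,  0.08  ]), array([-0.1,  0.1, -0.2, -0. ]))
C [array([0.333, 0.033, 1.59 ]), array([1.101, 0.53 , 0.738])]
```

Call:
play_rows --commands '[{"x": 0,"y": 0,"z": -40,"spin": 0.135},{"x": 20,"y": -20,"z": -40,"spin": 0},{"x": 25,"y": -25,"z": -35,"spin": 0},{"x": 34,"y": -34,"z": 0,"spin": 0},{"x": 34,"y": -34,"z": 0,"spin": 0},{"x": 34,"y": -34,"z": 0,"spin": 0},{"x": 34,"y": -34,"z": 0,"spin": 0},{"x": 34,"y": -34,"z": 0,"spin": 0}]' --grip 0 --newtons 30

```text
time: 1.85
position: [0.3443, -0.3717, 0.3425]
tool_rot: [0.999, 0.043, 0.002, 0.003]
ft_force: [0.4, -1.3, 0.0]
grip_width: 0.031
```

Call:
play_rows --commands '[{"x": 34,"y": -34,"z": 0,"spin": 0},{"x": 34,"y": -34,"z": 0,"spin": 0},{"x": 34,"y": -34,"z": 0,"spin": 0},{"x": 34,"y": -34,"z": 0,"spin": 0},{"x": 34,"y": -34,"z": 0,"spin": 0},{"x": 34,"y": -34,"z": 0,"spin": 0},{"x": 34,"y": -34,"z": 0,"spin": 0},{"x": 34,"y": -34,"z": 0,"spin": 0}]'

```text
time: 2.65
position: [0.5998, -0.0638, 0.3441]
tool_rot: [0.999, 0.043, 0.004, 0.005]
ft_force: [0.3, -0.3, -0.1]
grip_width: 0.0003
```

Call:
play_rows --commands '[{"x": 34,"y": -34,"z": 0,"spin": 0},{"x": 34,"y": -34,"z": 0,"spin": 0},{"x": 34,"y": -34,"z": 0,"spin": 0},{"x": 30,"y": -30,"z": 0,"spin": 0},{"x": 0,"y": 0,"z": 0,"spin": 0}]'

```text
time: 3.15
position: [0.726, 0.0917, 0.342]
tool_rot: [0.999, 0.046, 0.005, 0.004]
ft_force: [0.0, -0.3, -0.4]
grip_width: 0.0006
```

```bash
python3 - <<'E'
from h import *
o=robot.get_obs(); print(o['time'],o['position'],o['tool_rot'],o['q'])
for n in ['wrist','scene']:
    c=cams.camera(n); save(c['img'],n+'1')
E
```

```text
3.15 [0.72600425 0.09171304 0.34201072] [0.99890619 0.04631393 0.00475074 0.00434526] [-0.02323239  0.59363401  0.97729934 -0.0080094   1.56057679  1.45494248]
```

View pics/scene1.png

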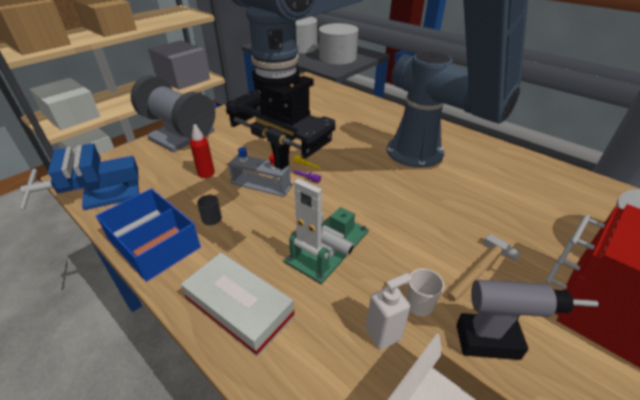

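View pics/wrist1.png

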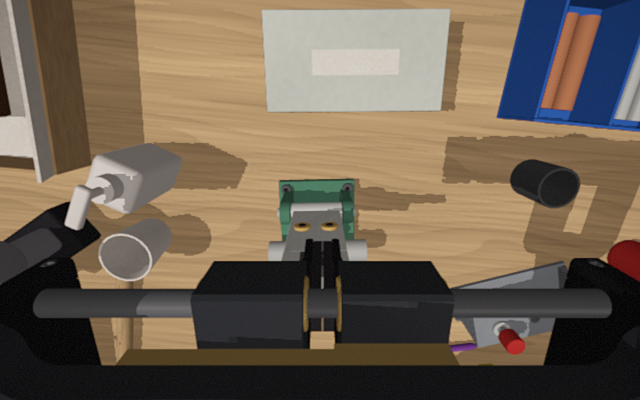

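```bash
python3 - <<'E'
from h import *
o=robot.get_obs(); print(o['time'],o['position'])
c=cams.camera('scene'); save(c['img'],'scene2')
def proj(c,X):
    p=c['world_to_cam'][:3,:3]@X+c['world_to_cam'][:3,3]
    return np.array([c['cx']+c['fx']*p[0]/-p[2],c['cy']-c['fy']*p[1]/-p[2]])
print(proj(c,o['position']))
c=cams.camera('top'); save(c['img'],'top2'); print(proj(c,o['position']))
E
```

```text
3.25 [0.72377029 0.08777076 0.34259512]
[281.36167172 165.44035694]
[306.59366689 121.23848573]
```

View pics/scene2.png

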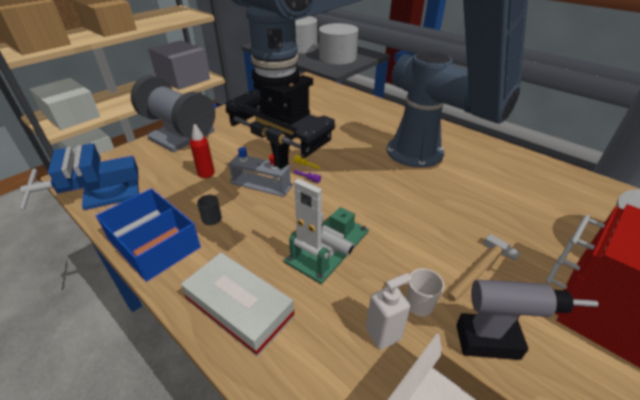

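View pics/top2.png

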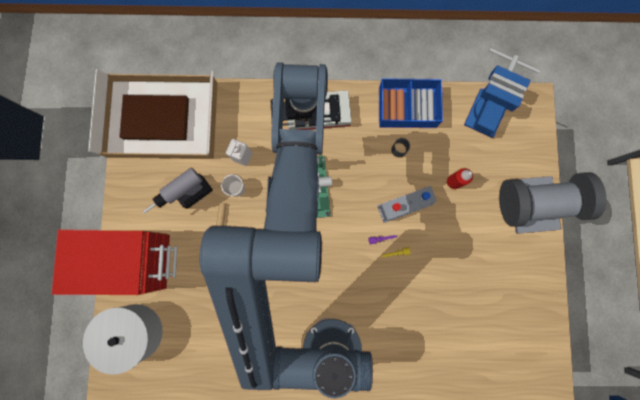

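```bash
cat > arc.py <<'E'
import numpy as np
p=[.5863,.0837,.1049]
for r in (172,):
  for a in [1.56,1.4,1.2,1.0,.8,.6,.5,.4,.3,.2,.1,.05,0]:
    X=75-r*np.cos(a)+7*np.sin(a)+9.5; Z=77+r*np.sin(a)+7*np.cos(a)
    c,s=np.cos(p[2]),np.sin(p[2]);X/=1000
    print(a,np.round([p[0]+c*X,p[1]+s*X,Z/1000],4))
E
python3 arc.py
```

```text
1.56 [0.6754 0.0931 0.2491]
1.4 [0.6481 0.0902 0.2477]
1.2 [0.6148 0.0867 0.2398]
1.0 [0.5838 0.0834 0.2255]
0.8 [0.5562 0.0805 0.2053]
0.6 [0.5331 0.0781 0.1799]
0.5 [0.5236 0.0771 0.1656]
0.4 [0.5155 0.0762 0.1504]
0.3 [0.509  0.0756 0.1345]
0.2 [0.5041 0.075  0.118 ]
0.1 [0.5008 0.0747 0.1011]
0.05 [0.4998 0.0746 0.0926]
0 [0.4993 0.0745 0.084 ]
```

Call:
play_rows --commands '[{"x": 0,"y": -3,"z": 35,"spin": 0},{"x": 0,"y": 0,"z": 35,"spin": 0},{"x": -8,"y": 0,"z": 25,"spin": 0},{"x": -10,"y": 0,"z": 0,"spin": 0},{"x": 0,"y": 0,"z": 0,"spin": 0}]'

```text
time: 3.85
position: [0.7033, 0.0767, 0.2505]
tool_rot: [0.999, 0.038, 0.007, 0.007]
ft_force: [-0.4, -1.0, -0.2]
grip_width: 0.0001
```

Call:
play_rows --commands '[{"x": 0,"y": -16,"z": 0,"spin": -0.03},{"x": 0,"y": 0,"z": 0,"spin": 0}]'

```text
time: 4.05
position: [0.7023, 0.0913, 0.252]
tool_rot: [0.999, 0.052, 0.008, 0.007]
ft_force: [-0.0, -0.1, 0.2]
grip_width: 0.0004
```

```bash
cat > st.py <<'E'
from h import *
from scipy.spatial.transform import Rotation as Ro
o=robot.get_obs();R=Ro.from_quat(o['tool_rot']).as_matrix()
print(round(o['time'],2),np.round(o['position'],4),'F',np.round(o['ft_force'],1),'q',np.round(o['q'],3),'v',np.round(o['joint_velocities'],3),'w',round(o['grip_width'],4))
print('toolx',R[:,0].round(4),'toolz',R[:,2].round(4))
import sys
if len(sys.argv)>3:
    t=np.array(list(map(float,sys.argv[1:4]))); print('tool delta mm',np.round(R.T@(t-o['position'])*1000,1))
E
python3 st.py .692 .0949 .249
```

```text
4.05 [0.7023 0.0913 0.252 ] F [-0.  -0.1  0.2] q [-0.023  0.613  1.181 -0.013  1.332  1.447] v [-0.047 -0.01  -0.006 -0.044 -0.01   0.003] w 0.0004
toolx [0.9945 0.1036 0.0145] toolz [ 0.016  -0.013  -0.9998]
tool delta mm [-9.9 -4.7  2.8]
```

Call:
play_rows --commands '[{"x": -10,"y": -3,"z": 2,"spin": 0},{"x": -9,"y": -2,"z": 0,"spin": 0},{"x": -9,"y": -2,"z": 0,"spin": 0},{"x": -9,"y": -1,"z": 0,"spin": 0},{"x": -9,"y": -1,"z": 0,"spin": 0},{"x": -9,"y": -1,"z": 0,"spin": 0}]'

```text
time: 4.65
position: [0.6508, 0.0949, 0.2535]
tool_rot: [0.998, 0.052, 0.017, 0.009]
ft_force: [2.0, -0.3, -0.9]
grip_width: 0.0002
```

```bash
python3 st.py .6481 .0902 .2477
python3 - <<'E'
from h import *
c=cams.camera('scene'); save(cv2.resize(c['img'][60:300,180:400],None,fx=2.5,fy=2.5),'s3')
E
```

```text
4.65 [0.6508 0.0949 0.2535] F [ 2.  -0.3 -0.9] q [-0.018  0.529  1.337 -0.016  1.24   1.453] v [-0.003 -0.139  0.259 -0.003 -0.143 -0.   ] w 0.0002
toolx [0.9939 0.1051 0.0335] toolz [ 0.0354 -0.0157 -0.9993]
tool delta mm [-3.4  4.3  5.7]
```

View pics/s3.png

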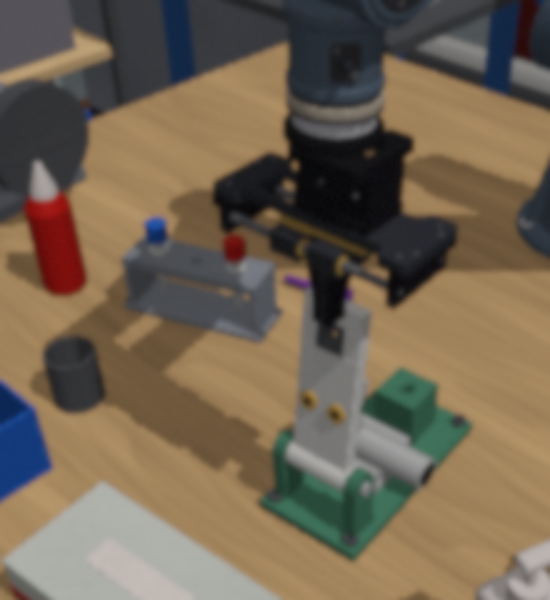

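Call:
play_rows --commands '[{"x": -9,"y": 1,"z": 2,"spin": 0},{"x": -9,"y": 1,"z": 2,"spin": 0},{"x": -9,"y": 1,"z": 3,"spin": 0},{"x": -9,"y": 1,"z": 3,"spin": 0},{"x": -8,"y": 0,"z": 4,"spin": 0},{"x": -8,"y": 0,"z": 4,"spin": 0},{"x": -8,"y": 0,"z": 4,"spin": 0},{"x": -8,"y": 0,"z": 4,"spin": 0}]'

```text
time: 5.5
position: [0.5791, 0.0852, 0.2264]
tool_rot: [0.998, 0.052, 0.019, 0.007]
ft_force: [1.5, 0.2, 0.2]
grip_width: 0.0002
```

```bash
python3 st.py .5562 .0805 .2053
```

```text
5.5 [0.5791 0.0852 0.2264] F [1.5 0.2 0.2] q [-0.04   0.455  1.558 -0.011  1.09   1.431] v [-0.022 -0.058  0.269  0.    -0.207 -0.02 ] w 0.0002
toolx [0.9938 0.1047 0.037 ] toolz [ 0.0383 -0.011  -0.9992]
tool delta mm [-24.    1.9  20.3]
```

Call:
play_rows --commands '[{"x": -7,"y": 0,"z": 5,"spin": 0},{"x": -7,"y": 0,"z": 5,"spin": 0},{"x": -6,"y": 0,"z": 5,"spin": 0},{"x": -6,"y": 0,"z": 6,"spin": 0},{"x": -6,"y": 0,"z": 6,"spin": 0},{"x": -5,"y": 0,"z": 6,"spin": 0},{"x": -5,"y": 0,"z": 6,"spin": 0},{"x": -5,"y": 0,"z": 6,"spin": 0}]'

```text
time: 6.3
position: [0.527, 0.0789, 0.1746]
tool_rot: [0.998, 0.052, 0.016, 0.007]
ft_force: [0.9, 0.7, 1.0]
grip_width: 0.0003
```

```bash
python3 st.py .5155 .0762 .1504
```

```text
6.3 [0.527  0.0789 0.1746] F [0.9 0.7 1. ] q [-0.055  0.459  1.735 -0.012  0.914  1.418] v [-0.017  0.036  0.19   0.002 -0.235 -0.014] w 0.0003
toolx [0.994  0.1048 0.0306] toolz [ 0.032  -0.0117 -0.9994]
tool delta mm [-12.5   1.1  23.9]
```

Call:
play_rows --commands '[{"x": -4,"y": 0,"z": 6,"spin": 0},{"x": -4,"y": 0,"z": 6,"spin": 0},{"x": -3,"y": 0,"z": 6,"spin": 0},{"x": -3,"y": 0,"z": 6,"spin": 0},{"x": -2,"y": 0,"z": 6,"spin": 0},{"x": -2,"y": 0,"z": 5,"spin": 0},{"x": -2,"y": 0,"z": 5,"spin": 0},{"x": -1,"y": 0,"z": 5,"spin": 0}]'

```text
time: 7.1
position: [0.5047, 0.0761, 0.1242]
tool_rot: [0.999, 0.052, 0.014, 0.006]
ft_force: [-0.3, -0.8, 1.2]
grip_width: 0.0004
```

```bash
python3 st.py .5041 .075 .118
python3 - <<'E'
from h import *
c=cams.camera('scene'); save(cv2.resize(c['img'][60:300,180:400],None,fx=2.5,fy=2.5),'s4')
E
```

```text
7.1 [0.5047 0.0761 0.1242] F [-0.3 -0.8  1.2] q [-0.064  0.517  1.831 -0.014  0.764  1.412] v [-0.004  0.085  0.066 -0.006 -0.147 -0.003] w 0.0004
toolx [0.9941 0.1049 0.0279] toolz [ 0.0293 -0.0114 -0.9995]
tool delta mm [-0.8  0.9  6.1]
```

View pics/s4.png

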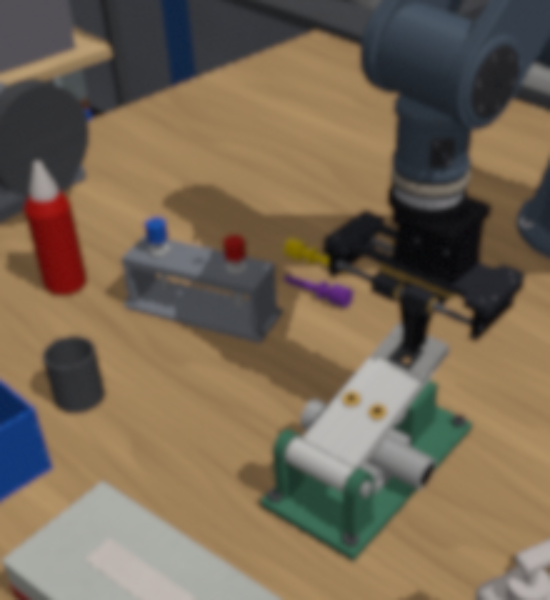

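Leaf about 0.2 rad above shut. Ease it down slowly.

Call:
play_rows --commands '[{"x": -1,"y": 0,"z": 4,"spin": 0},{"x": -1,"y": 0,"z": 4,"spin": 0},{"x": 0,"y": 0,"z": 4,"spin": 0},{"x": 0,"y": 0,"z": 4,"spin": 0},{"x": 0,"y": 0,"z": 4,"spin": 0},{"x": 0,"y": 0,"z": 4,"spin": 0},{"x": 0,"y": 0,"z": 3,"spin": 0}]'

```text
time: 7.85
position: [0.5016, 0.0751, 0.0939]
tool_rot: [0.999, 0.053, 0.012, 0.007]
ft_force: [0.5, -0.3, 0.9]
grip_width: 0.0003
```

```bash
python3 st.py .4993 .0745 .084
```

```text
7.85 [0.5016 0.0751 0.0939] F [ 0.5 -0.3  0.9] q [-0.066  0.569  1.857 -0.016  0.69   1.412] v [-0.004  0.059  0.019 -0.004 -0.077  0.001] w 0.0003
toolx [0.9941 0.1055 0.0238] toolz [ 0.0252 -0.012  -0.9996]
tool delta mm [-2.6  0.3  9.9]
```

Call:
play_rows --commands '[{"x": 0,"y": 0,"z": 2,"spin": 0},{"x": 0,"y": 0,"z": 2,"spin": 0},{"x": 0,"y": 0,"z": 2,"spin": 0},{"x": 0,"y": 0,"z": 2,"spin": 0},{"x": 0,"y": 0,"z": 2,"spin": 0},{"x": 0,"y": 0,"z": 2,"spin": 0}]'

```text
time: 8.45
position: [0.5015, 0.075, 0.0842]
tool_rot: [0.999, 0.053, 0.012, 0.007]
ft_force: [-6.7, 0.5, 27.1]
grip_width: 0.0004
```

Call:
play_rows --commands '[{"x": 0,"y": 0,"z": -30,"spin": 0},{"x": 0,"y": 10,"z": -40,"spin": 0},{"x": 0,"y": 40,"z": -30,"spin": 0},{"x": 0,"y": 48,"z": 0,"spin": 0},{"x": 0,"y": 48,"z": 0,"spin": 0},{"x": 0,"y": 48,"z": 0,"spin": 0},{"x": 0,"y": 40,"z": 0,"spin": 0},{"x": 0,"y": 20,"z": 0,"spin": 0}]' --grip 0.8

```text
time: 9.25
position: [0.5326, -0.1845, 0.1952]
tool_rot: [0.998, 0.057, 0.019, 0.011]
ft_force: [1.0, 0.2, -0.4]
grip_width: 0.0564
```

```bash
python3 st.py .4957 -.2156 .2
python3 - <<'E'
from h import *
c=cams.camera('top'); save(c['img'],'top3')
c=cams.camera('scene'); save(c['img'],'scene3')
o=robot.get_obs();c=cams.camera('wrist'); save(c['img'],'wrist3')
import pickle; pickle.dump((o,c),open('w3.pkl','wb'))
for name in ['pin','spare_pin']:
    for r in nets.outline_of(c,name)[:4]:
        m=r['region'];ys,xs=np.nonzero(m); print(name,round(r['conf'],2),r['pixel'],[xs.min(),xs.max(),ys.min(),ys.max()])
E
python3 st.py
```

```text
9.25 [ 0.5326 -0.1845  0.1952] F [ 1.   0.2 -0.4] q [-0.534  0.463  1.651  0.004  0.984  0.92 ] v [-0.309  0.096 -0.199  0.034  0.117 -0.318] w 0.0564
toolx [0.9927 0.1145 0.0372] toolz [ 0.0397 -0.0193 -0.999 ]
tool delta mm [-40.   26.8  -5.6]
pin 0.96 [350.0, 338.0] [np.int64(293), np.int64(375), np.int64(325), np.int64(347)]
pin 0.64 [351.1, 257.2] [np.int64(333), np.int64(369), np.int64(231), np.int64(278)]
spare_pin 0.67 [477.2, 220.9] [np.int64(448), np.int64(502), np.int64(201), np.int64(246)]
spare_pin 0.67 [28.3, 140.4] [np.int64(0), np.int64(75), np.int64(0), np.int64(233)]
9.5 [ 0.5309 -0.1793  0.1944] F [ 0.8 -0.  -0.6] q [-0.528  0.462  1.656  0.005  0.986  0.923] v [ 0.021 -0.006  0.009 -0.     0.002 -0.001] w 0.0685
toolx [0.9925 0.1173 0.0336] toolz [ 0.0357 -0.0155 -0.9992]
```

View pics/wrist3.png

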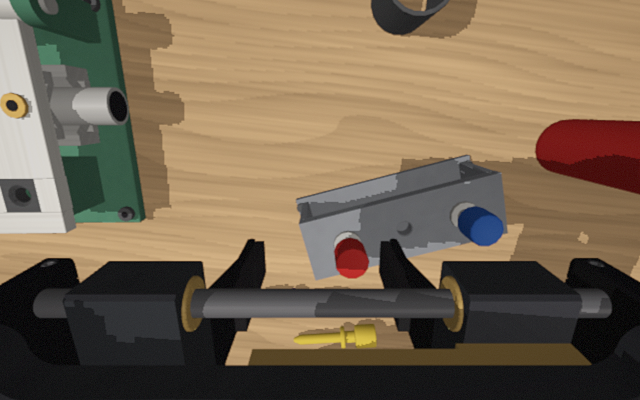

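View pics/scene3.png

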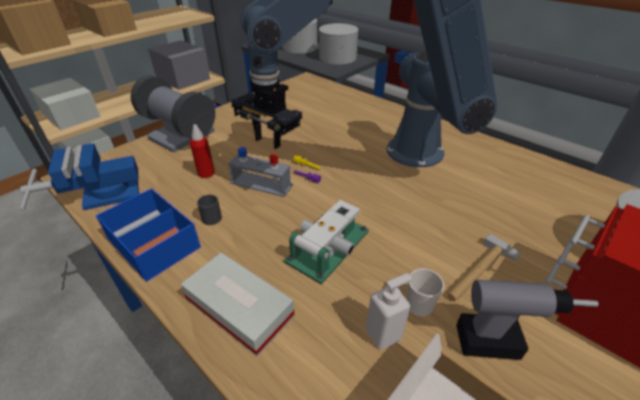

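View pics/top3.png

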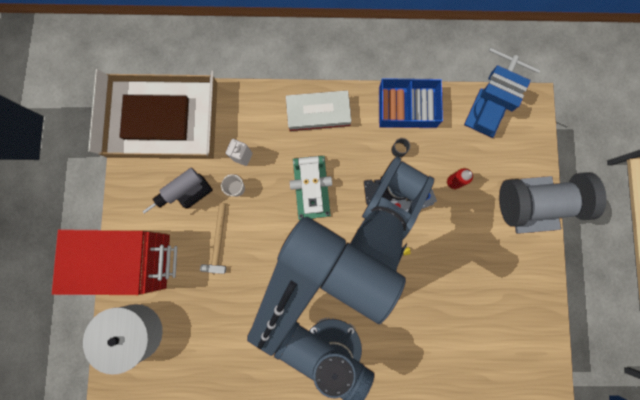

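```bash
cat > wr.py <<'E'
from h import *
from scipy.spatial.transform import Rotation as Ro
def wray(o,c,px,z):
    R=Ro.from_quat(o['tool_rot']).as_matrix(); M=np.array(c['mount'])
    C=R@M[:3,3]+o['position']; d=R@M[:3,:3]@np.array([(px[0]-c['cx'])/c['fx'],-(px[1]-c['cy'])/c['fy'],-1])
    return C+d*(z-C[2])/d[2]
def wproj(o,c,X):
    R=Ro.from_quat(o['tool_rot']).as_matrix(); M=np.array(c['mount'])
    p=np.linalg.inv(M)@np.append(R.T@(np.array(X)-o['position']),1)
    return np.array([c['cx']+c['fx']*p[0]/-p[2],c['cy']-c['fy']*p[1]/-p[2]])
E
python3 - <<'E'
from wr import *
import pickle
o,c=pickle.load(open('w3.pkl','rb'))
print(wray(o,c,(352,263),.124), wray(o,c,(404,228),.08), wray(o,c,(20,193),.084))
print(wproj(o,c,(.4957,-.2156,.124)),wproj(o,c,(.4957,-.2156,.08)),wproj(o,c,(.5117,.0758,.084)))
save(cv2.resize(c['img'][190:300,280:460],None,fx=4.4,fy=4.4,interpolation=cv2.INTER_CUBIC),'w3c')
E
python3 st.py .4957 -.2156 .14
```

```text
[ 0.494685   -0.21395042  0.124     ] [ 0.51391334 -0.26543075  0.08      ] [0.51227194 0.07579965 0.084     ]
[354.18524163 262.05191308] [348.63949193 240.91716394] [ 20.09015064 193.6341524 ]
9.5 [ 0.5309 -0.1793  0.1944] F [ 0.8 -0.  -0.6] q [-0.528  0.462  1.656  0.005  0.986  0.923] v [ 0.021 -0.006  0.009 -0.     0.002 -0.001] w 0.0685
toolx [0.9925 0.1173 0.0336] toolz [ 0.0357 -0.0155 -0.9992]
tool delta mm [-41.   30.9  53.6]
```

View pics/w3c.png

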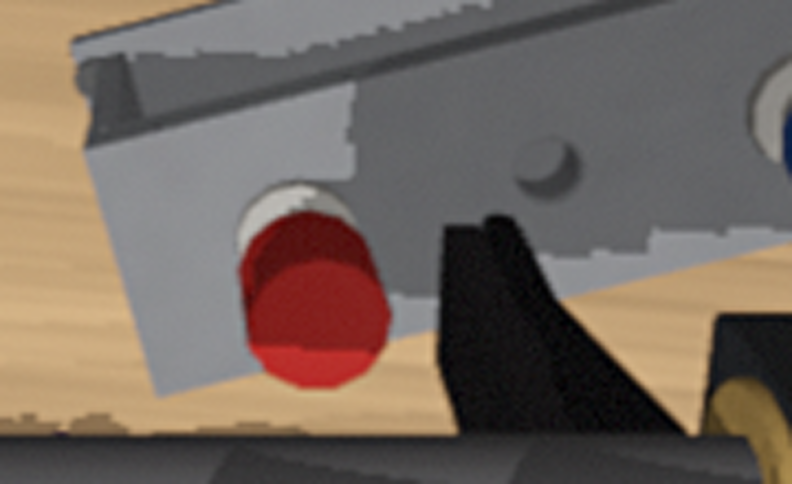

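Call:
play_rows --commands '[{"x": -20,"y": 15,"z": 10,"spin": 0},{"x": -14,"y": 11,"z": 15,"spin": 0},{"x": -8,"y": 6,"z": 15,"spin": 0},{"x": 0,"y": 0,"z": 5,"spin": 0}]'

```text
time: 9.9
position: [0.4944, -0.2106, 0.1483]
tool_rot: [0.998, 0.064, 0.018, 0.008]
ft_force: [-0.1, 0.2, 0.2]
grip_width: 0.0698
```

```bash
python3 st.py .4950 -.2148 .091
```

```text
9.9 [ 0.4944 -0.2106  0.1483] F [-0.1  0.2  0.2] q [-0.617  0.501  1.756  0.013  0.846  0.819] v [ 0.033  0.062  0.035  0.016 -0.122  0.007] w 0.0698
toolx [0.9913 0.1271 0.0354] toolz [ 0.0376 -0.0146 -0.9992]
tool delta mm [-1.9  3.1 57.4]
```

Call:
play_rows --commands '[{"x": -1,"y": 3,"z": 15,"spin": 0},{"x": 0,"y": 1,"z": 15,"spin": 0},{"x": 0,"y": 1,"z": 12,"spin": 0},{"x": 0,"y": 0,"z": 8,"spin": 0}]'

```text
time: 10.3
position: [0.4982, -0.2113, 0.0982]
tool_rot: [0.998, 0.067, 0.02, 0.009]
ft_force: [-0.7, 0.1, -0.4]
grip_width: 0.0697
```

```bash
python3 st.py .4950 -.2148 .091
```

```text
10.3 [ 0.4982 -0.2113  0.0982] F [-0.7  0.1 -0.4] q [-0.614  0.587  1.785  0.017  0.729  0.811] v [ 0.024  0.136  0.042  0.008 -0.189  0.001] w 0.0697
toolx [0.9903 0.1333 0.0381] toolz [ 0.0404 -0.0146 -0.9991]
tool delta mm [-3.9  2.8  7.1]
```

Call:
play_rows --commands '[{"x": -4,"y": 3,"z": 5,"spin": 0},{"x": -2,"y": 1,"z": 1,"spin": 0},{"x": 0,"y": 0,"z": 0,"spin": 0}]'

```text
time: 10.6
position: [0.493, -0.2149, 0.091]
tool_rot: [0.997, 0.068, 0.019, 0.008]
ft_force: [0.3, 0.4, -0.6]
grip_width: 0.0696
```

```bash
python3 st.py .4950 -.2148 .091
python3 - <<'E'
from wr import *
c=cams.camera('wrist'); save(c['img'],'wrist4')
E
```

```text
10.6 [ 0.493  -0.2149  0.091 ] F [ 0.3  0.4 -0.6] q [-0.626  0.596  1.797  0.019  0.709  0.795] v [ 0.003 -0.    -0.002  0.003 -0.002 -0.001] w 0.0696
toolx [0.9901 0.1356 0.0372] toolz [ 0.0394 -0.0135 -0.9991]
tool delta mm [2.  0.2 0.1]
```

View pics/wrist4.png

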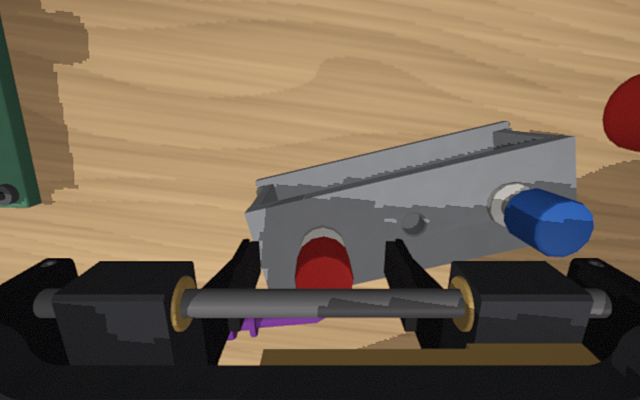

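Call:
play_rows --commands '[{"x": 2,"y": 0,"z": 0,"spin": 0},{"x": 0,"y": 0,"z": 0,"spin": 0},{"x": 0,"y": 0,"z": 0,"spin": 0},{"x": 0,"y": 0,"z": 0,"spin": 0},{"x": 0,"y": 0,"z": 0,"spin": 0}]' --grip 0 --newtons 60

```text
time: 11.15
position: [0.4963, -0.2156, 0.0929]
tool_rot: [0.997, 0.068, 0.021, 0.009]
ft_force: [0.4, -0.4, 0.8]
grip_width: 0.0374
```

```bash
python3 st.py .4950 -.2148 .091
```

```text
11.15 [ 0.4963 -0.2156  0.0929] F [ 0.4 -0.4  0.8] q [-0.623  0.595  1.79   0.019  0.713  0.798] v [-0.001 -0.003 -0.002  0.002  0.001  0.001] w 0.0374
toolx [0.99   0.1351 0.0402] toolz [ 0.0427 -0.0158 -0.999 ]
tool delta mm [-1.2 -1.   1.9]
```

Call:
play_rows --commands '[{"x": -1,"y": 0,"z": 1,"spin": 0},{"x": 0,"y": 0,"z": 0,"spin": 0},{"x": 0,"y": 0,"z": 0,"spin": 0}]'

```text
time: 11.45
position: [0.4953, -0.2157, 0.0919]
tool_rot: [0.997, 0.067, 0.021, 0.009]
ft_force: [-0.5, -0.9, 1.8]
grip_width: 0.0263
```

```bash
python3 st.py .4950 -.2148 .091
```

```text
11.45 [ 0.4953 -0.2157  0.0919] F [-0.5 -0.9  1.8] q [-0.625  0.596  1.793  0.019  0.709  0.797] v [ 0.    -0.001  0.001  0.001 -0.001 -0.001] w 0.0263
toolx [0.99   0.135  0.0404] toolz [ 0.0429 -0.0158 -0.999 ]
tool delta mm [-0.2 -1.   0.9]
```

Call:
play_rows --commands '[{"x": 0,"y": 0,"z": -3,"spin": 0},{"x": 0,"y": 0,"z": -10,"spin": 0},{"x": 0,"y": 0,"z": -20,"spin": 0},{"x": 0,"y": 0,"z": -25,"spin": 0},{"x": 0,"y": 0,"z": -25,"spin": 0},{"x": 0,"y": 0,"z": -15,"spin": 0}]'

```text
time: 12.05
position: [0.4912, -0.2145, 0.1929]
tool_rot: [0.997, 0.067, 0.021, 0.009]
ft_force: [1.0, 0.3, -1.0]
grip_width: 0.026
```

```bash
python3 st.py .5117 .0758 .19
python3 - <<'E'
from wr import *
c=cams.camera('wrist'); save(c['img'],'wrist5')
c=cams.camera('scene'); save(cv2.resize(c['img'][60:240,180:400],None,fx=3,fy=3),'s5')
E
```

```text
12.05 [ 0.4912 -0.2145  0.1929] F [ 1.   0.3 -1. ] q [-0.628  0.431  1.721  0.016  0.946  0.8  ] v [-0.005 -0.232 -0.128 -0.007  0.382  0.003] w 0.026
toolx [0.9901 0.1343 0.04  ] toolz [ 0.0424 -0.0152 -0.999 ]
tool delta mm [  59.2 -284.9   -0.6]
```

View pics/wrist5.png

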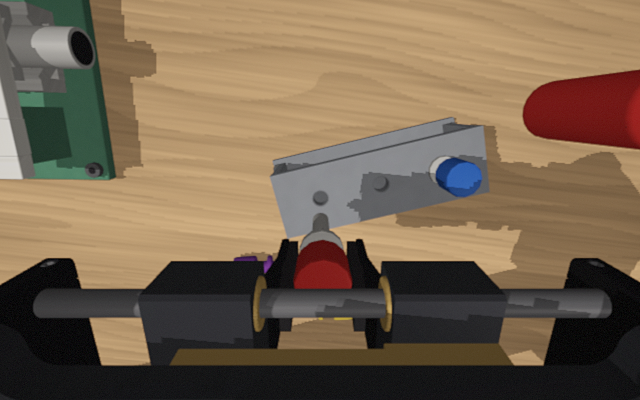

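View pics/s5.png

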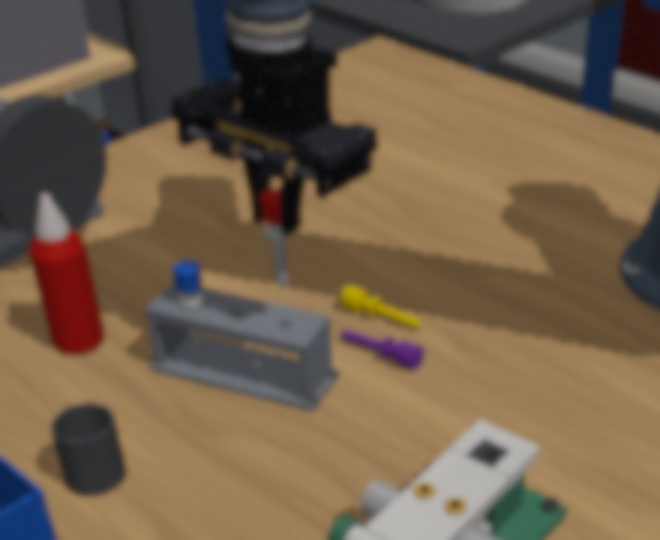

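Call:
play_rows --commands '[{"x": 5,"y": -20,"z": 0,"spin": 0},{"x": 9,"y": -38,"z": 0,"spin": 0},{"x": 9,"y": -45,"z": 0,"spin": 0},{"x": 9,"y": -45,"z": 0,"spin": 0},{"x": 9,"y": -45,"z": 0,"spin": 0},{"x": 9,"y": -40,"z": 0,"spin": 0},{"x": 6,"y": -25,"z": 0,"spin": 0},{"x": 3,"y": -10,"z": 0,"spin": 0}]'

```text
time: 12.95
position: [0.5124, 0.0651, 0.1845]
tool_rot: [0.998, 0.064, 0.018, 0.01]
ft_force: [-0.7, 0.1, -1.1]
grip_width: 0.0264
```

```bash
python3 st.py .5117 .0758 .19
```

```text
12.95 [0.5124 0.0651 0.1845] F [-0.7  0.1 -1.1] q [-0.081  0.423  1.769 -0.019  0.911  1.374] v [ 0.219  0.048 -0.061 -0.031  0.033  0.223] w 0.0264
toolx [0.9912 0.1273 0.035 ] toolz [ 0.0376 -0.0183 -0.9991]
tool delta mm [  0.8 -10.6  -5.7]
```

Call:
play_rows --commands '[{"x": 0,"y": -9,"z": -4,"spin": 0},{"x": 0,"y": -2,"z": 0,"spin": 0}]'

```text
time: 13.15
position: [0.5099, 0.077, 0.1874]
tool_rot: [0.998, 0.065, 0.017, 0.01]
ft_force: [-0.4, 0.6, -1.5]
grip_width: 0.0264
```

```bash
python3 - <<'E'
from wr import *
c0=cams.camera('scene');
c1=cams.camera('top')
o=robot.get_obs();c=cams.camera('wrist')
import pickle; pickle.dump((o,c,c0,c1),open('w6.pkl','wb'))
save(cv2.resize(c['img'][130:290,240:420],None,fx=4.4,fy=3.7,interpolation=cv2.INTER_CUBIC),'w6')
save(cv2.resize(c0['img'][130:270,270:400],None,fx=4.25,fy=4.25,interpolation=cv2.INTER_CUBIC),'s6')
print(wproj(o,c,(.5119,.0758,.084)))
E
python3 st.py .5117 .0758 .19
```

```text
[320.87401355 200.89941534]
13.3 [0.5102 0.0758 0.1873] F [-0.3  0.  -1.9] q [-0.059  0.419  1.765 -0.021  0.921  1.397] v [-0.01  -0.001 -0.003 -0.    -0.002  0.001] w 0.0264
toolx [0.9913 0.1276 0.0325] toolz [ 0.0352 -0.019  -0.9992]
tool delta mm [ 1.6  0.2 -2.6]
```

View pics/w6.png

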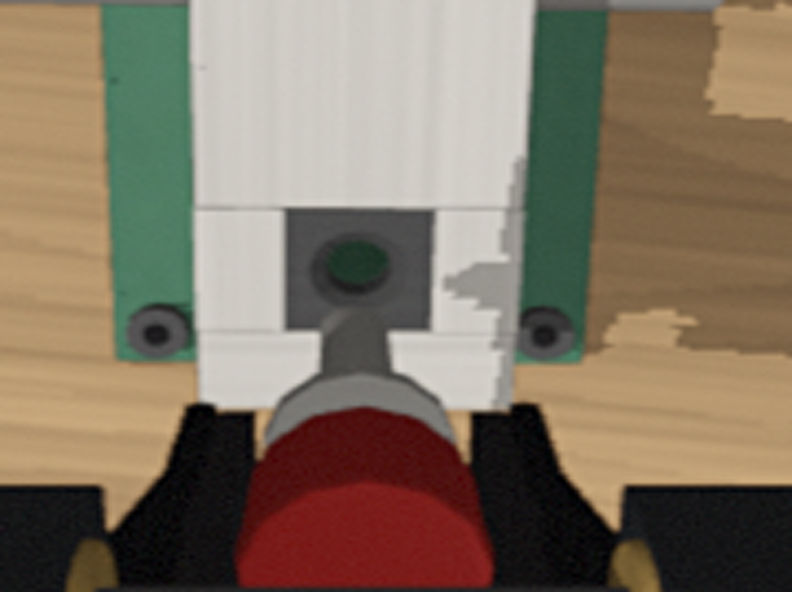

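View pics/s6.png

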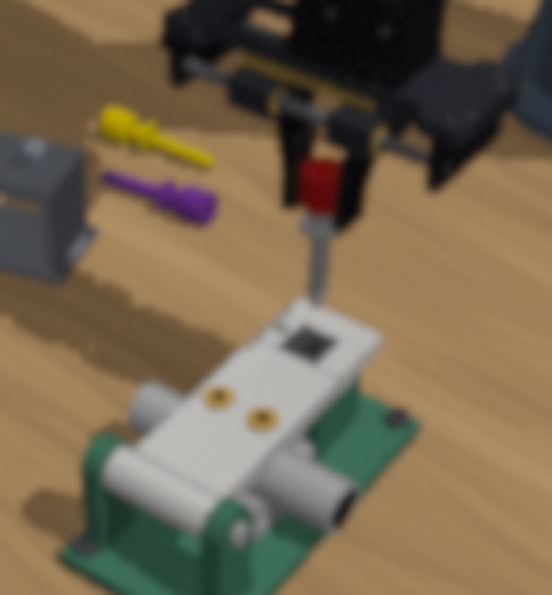

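```bash
python3 - <<'E'
from wr import *
import pickle; o,c,_,_=pickle.load(open('w6.pkl','rb'))
print(o['position'])
for px in [(320.5,213.8),(320.5,215)]: print('tip',wray(o,c,px,.1155))
print('hole',wray(o,c,(320,201.1),.084))
# scene: tip at crop
c=cams.camera('scene')
def proj(c,X):
    p=c['world_to_cam'][:3,:3]@X+c['world_to_cam'][:3,3]
    return np.array([c['cx']+c['fx']*p[0]/-p[2],c['cy']-c['fy']*p[1]/-p[2]])
for X in [(.5117,.0758,.1155),(.5092,.0758,.1155),(.5117,.0758,.084)]:
    print((proj(c,np.array(X))-[270,130])*4.25)
E
```

```text
[0.51002729 0.07614076 0.18724686]
tip [0.51037397 0.07649183 0.1155    ]
tip [0.50940135 0.07636814 0.1155    ]
hole [0.51162816 0.0765311  0.084     ]
[311.31822048 304.30388721]
[313.90959816 302.3850058 ]
[309.17999774 342.64098633]
```

Call:
play_rows --commands '[{"x": 1,"y": 0,"z": 8,"spin": 0},{"x": 0,"y": 0,"z": 8,"spin": 0},{"x": 0,"y": 0,"z": 8,"spin": 0}]'

```text
time: 13.65
position: [0.5136, 0.0727, 0.1628]
tool_rot: [0.998, 0.062, 0.019, 0.011]
ft_force: [0.5, 0.3, -1.2]
grip_width: 0.0264
```

```bash
python3 - <<'E'
from wr import *
o=robot.get_obs();c=cams.camera('wrist'); print(o['position'])
save(cv2.resize(c['img'][130:290,240:420],None,fx=4.4,fy=3.7,interpolation=cv2.INTER_CUBIC),'w7')
E
python3 st.py .5117 .0758 .096
```

```text
[0.51358332 0.07274484 0.16281935]
13.7 [0.5126 0.0728 0.1615] F [-1.  -0.6 -2.5] q [-0.065  0.461  1.786 -0.023  0.858  1.397] v [ 0.005 -0.01   0.     0.001  0.047  0.001] w 0.0266
toolx [0.9918 0.1234 0.0328] toolz [ 0.0355 -0.0196 -0.9992]
tool delta mm [-2.7 -4.7 65.3]
```

View pics/w7.png

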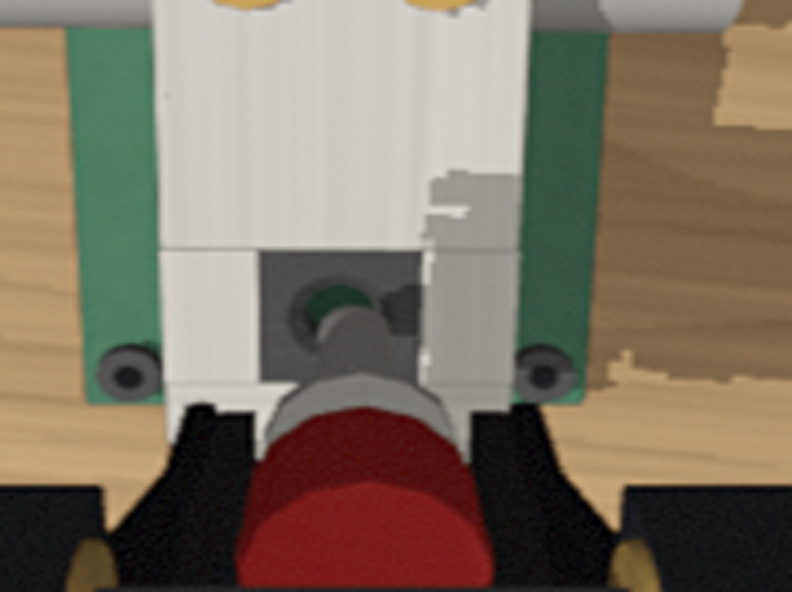

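Call:
play_rows --commands '[{"x": -1,"y": -3,"z": 0,"spin": 0}]'

```text
time: 13.8
position: [0.511, 0.0752, 0.1605]
tool_rot: [0.998, 0.061, 0.016, 0.011]
ft_force: [0.2, 0.3, -0.7]
grip_width: 0.0267
```

```bash
python3 - <<'E'
from wr import *
c=cams.camera('wrist')
o=robot.get_obs();c=cams.camera('wrist'); print(o['position'])
save(cv2.resize(c['img'][130:290,240:420],None,fx=4.4,fy=3.7,interpolation=cv2.INTER_CUBIC),'w8')
E
python3 st.py .5118 .0760 .096
```

```text
[0.51029459 0.07582876 0.16035185]
13.9 [0.5106 0.0758 0.1607] F [ 0.1 -0.5 -1.8] q [-0.059  0.461  1.789 -0.023  0.857  1.403] v [ 0.002 -0.011 -0.011 -0.004 -0.003 -0.005] w 0.0267
toolx [0.9919 0.1234 0.0311] toolz [ 0.0337 -0.0194 -0.9992]
tool delta mm [-0.8 -1.5 64.7]
```

View pics/w8.png

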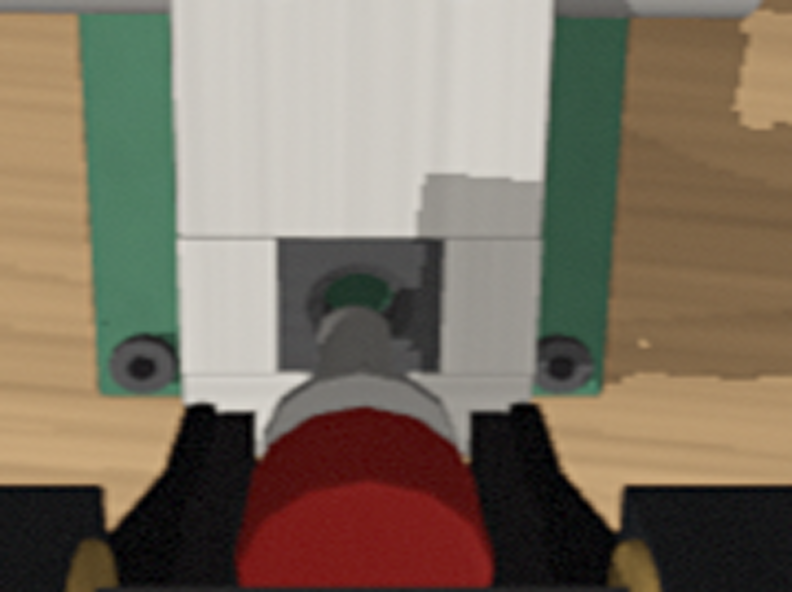

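Call:
play_rows --commands '[{"x": 0,"y": -0.5,"z": 5,"spin": 0},{"x": 0,"y": -0.5,"z": 5,"spin": 0}]'

```text
time: 14.1
position: [0.5116, 0.0769, 0.151]
tool_rot: [0.998, 0.062, 0.017, 0.011]
ft_force: [-0.1, 0.4, -1.2]
grip_width: 0.0264
```

```bash
python3 - <<'E'
from wr import *
o=robot.get_obs();c=cams.camera('wrist'); print(o['position'])
save(cv2.resize(c['img'][130:290,240:420],None,fx=4.4,fy=3.7,interpolation=cv2.INTER_CUBIC),'w9')
E
python3 st.py .5118 .0760 .096
```

```text
[0.51156455 0.07688939 0.15104617]
14.15 [0.5112 0.0769 0.1503] F [-0.1  0.6 -2.6] q [-0.057  0.478  1.797 -0.024  0.83   1.406] v [-0.    -0.006 -0.003 -0.003  0.024 -0.003] w 0.0264
toolx [0.9918 0.1239 0.0323] toolz [ 0.035  -0.0195 -0.9992]
tool delta mm [-1.3 -0.3 54.3]
```

View pics/w9.png

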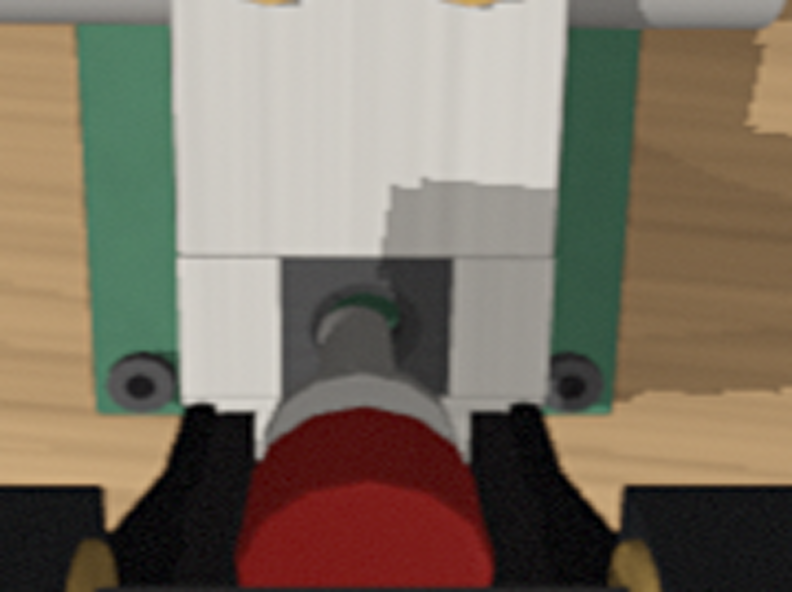

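Call:
play_rows --commands '[{"x": 0,"y": 0.5,"z": 4,"spin": 0},{"x": 0,"y": 0,"z": 4,"spin": 0},{"x": 0,"y": 0,"z": 4,"spin": 0}]'

```text
time: 14.45
position: [0.5123, 0.0758, 0.1379]
tool_rot: [0.998, 0.062, 0.018, 0.011]
ft_force: [-1.0, -0.1, -0.3]
grip_width: 0.0267
```

```bash
python3 st.py .5118 .0760 .096
```

```text
14.45 [0.5123 0.0758 0.1379] F [-1.  -0.1 -0.3] q [-0.058  0.499  1.807 -0.026  0.798  1.406] v [-0.003  0.072  0.035 -0.007 -0.104  0.002] w 0.0267
toolx [0.9916 0.1249 0.0336] toolz [ 0.0365 -0.0206 -0.9991]
tool delta mm [-1.9 -1.3 41.9]
```

Call:
play_rows --commands '[{"x": -0.5,"y": -0.5,"z": 5,"spin": 0},{"x": -0.3,"y": -0.3,"z": 5,"spin": 0},{"x": -0.3,"y": -0.3,"z": 5,"spin": 0}]'

```text
time: 14.75
position: [0.5119, 0.0758, 0.1218]
tool_rot: [0.998, 0.063, 0.018, 0.012]
ft_force: [-0.2, -0.8, -0.3]
grip_width: 0.0265
```

```bash
python3 st.py .5118 .0760 .096
```

```text
14.75 [0.5119 0.0758 0.1218] F [-0.2 -0.8 -0.3] q [-0.057  0.526  1.82  -0.028  0.757  1.408] v [ 0.001  0.092  0.044 -0.008 -0.137  0.008] w 0.0265
toolx [0.9915 0.1253 0.0341] toolz [ 0.0371 -0.0217 -0.9991]
tool delta mm [-0.9 -0.9 25.8]
```

Call:
play_rows --commands '[{"x": -0.3,"y": -0.3,"z": 5,"spin": 0},{"x": -0.3,"y": -0.3,"z": 5,"spin": 0},{"x": -0.3,"y": -0.3,"z": 4,"spin": 0},{"x": -0.2,"y": -0.2,"z": 4,"spin": 0}]'

```text
time: 15.15
position: [0.5118, 0.0757, 0.1021]
tool_rot: [0.998, 0.063, 0.018, 0.013]
ft_force: [-0.4, -2.8, 0.8]
grip_width: 0.0267
```

```bash
python3 st.py .5118 .0760 .096
```

```text
15.15 [0.5118 0.0757 0.1021] F [-0.4 -2.8  0.8] q [-0.057  0.56   1.835 -0.032  0.708  1.412] v [-0.     0.077  0.03  -0.006 -0.108  0.007] w 0.0267
toolx [0.9915 0.1258 0.0346] toolz [ 0.0378 -0.0228 -0.999 ]
tool delta mm [-0.2 -0.5  6.1]
```

Call:
play_rows --commands '[{"x": 0,"y": 0,"z": 3,"spin": 0},{"x": 0,"y": 0,"z": 2,"spin": 0},{"x": 0,"y": 0,"z": 2,"spin": 0}]'

```text
time: 15.45
position: [0.5119, 0.0755, 0.0956]
tool_rot: [0.998, 0.063, 0.018, 0.013]
ft_force: [-6.3, -2.6, 30.1]
grip_width: 0.0267
```

```bash
python3 st.py .5118 .0760 .096
```

```text
15.45 [0.5119 0.0755 0.0956] F [-6.3 -2.6 30.1] q [-0.057  0.572  1.838 -0.032  0.693  1.412] v [ 0.002  0.004  0.004 -0.002 -0.012  0.003] w 0.0267
toolx [0.9915 0.1257 0.034 ] toolz [ 0.0371 -0.0228 -0.999 ]
tool delta mm [ 0.  -0.5 -0.4]
```

Call:
play_rows --commands '[{"x": 0,"y": 0,"z": 2,"spin": 0},{"x": 0,"y": 0,"z": 2,"spin": 0}]'

```text
time: 15.65
position: [0.5118, 0.0755, 0.0957]
tool_rot: [0.998, 0.063, 0.018, 0.013]
ft_force: [-5.2, -1.8, 17.0]
grip_width: 0.0265
```

```bash
python3 - <<'E'
from wr import *
c=cams.camera('scene');save(cv2.resize(c['img'][130:270,250:400],None,fx=4.25,fy=4.25,interpolation=cv2.INTER_CUBIC),'s10')
for i in range(4):c=cams.camera('wrist'); print(np.round(robot.get_obs()['ft_force'],1),robot.get_obs()['position'].round(4))
save(c['img'],'w10')
c=cams.camera('top');save(c['img'],'t10')
E
python3 st.py
```

```text
[-4.3 -2.5 16.8] [0.5119 0.0755 0.0957]
[-4.3 -2.4 16.3] [0.5118 0.0755 0.0957]
[-4.3 -2.1 16.5] [0.5118 0.0755 0.0957]
[-4.3 -1.3 16.4] [0.5118 0.0755 0.0957]
15.95 [0.5118 0.0755 0.0957] F [-3.9 -2.2 16. ] q [-0.057  0.572  1.839 -0.033  0.691  1.413] v [ 0.001 -0.001  0.     0.002  0.     0.003] w 0.0267
toolx [0.9914 0.1261 0.0353] toolz [ 0.0386 -0.0232 -0.999 ]
```

View pics/s10.png

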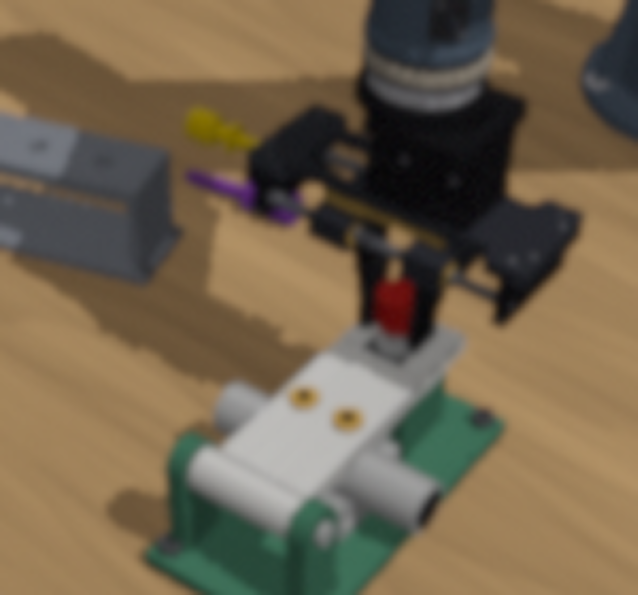

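View pics/w10.png

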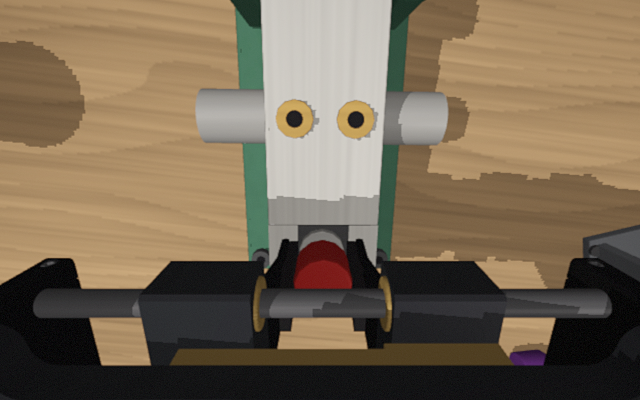

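Call:
play_rows --commands '[{"x": -0.3,"y": 0,"z": 4,"spin": 0},{"x": -0.3,"y": 0,"z": 4,"spin": 0}]'

```text
time: 16.15
position: [0.512, 0.0755, 0.0955]
tool_rot: [0.998, 0.063, 0.021, 0.013]
ft_force: [-9.2, -1.9, 35.9]
grip_width: 0.0265
```

```bash
python3 - <<'E'
from wr import *
for i in range(12):
    c=cams.camera('wrist' if i%2 else 'top')
    if i%3==0: print(np.round(robot.get_obs()['ft_force'],1),robot.get_obs()['position'].round(4),robot.get_obs()['grip_width'])
    if i==10: save(c['img'],'t11')
save(c['img'],'w11')
E
```

```text
[-8.6 -3.  32.5] [0.5119 0.0755 0.0955] 0.026511777620537493
[-7.5 -2.2 32.5] [0.5119 0.0755 0.0955] 0.026427221787188697
[-8.5 -2.2 32.1] [0.5119 0.0755 0.0955] 0.025936441695860655
[-8.9 -1.5 32.6] [0.512  0.0755 0.0955] 0.026784935701886604
```

View pics/w11.png

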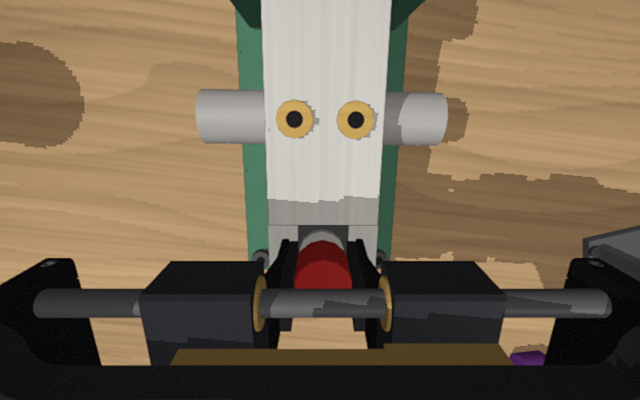

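View pics/t11.png

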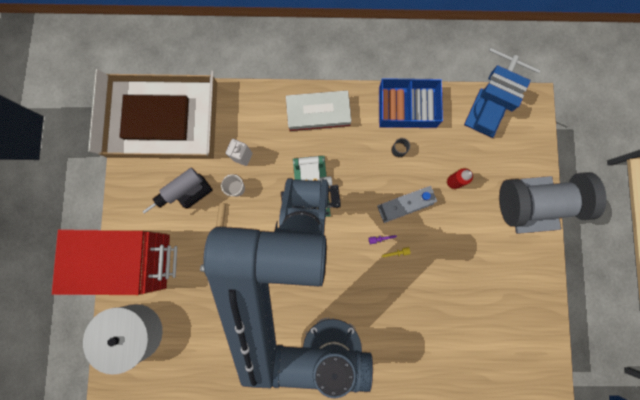

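The pin is seated, the jig is shut, and the press is holding steady at about 32 N. I'm handing in now.

```bash
python3 -c "
from rig import robot
print(robot.hand_in())"
```

```text
the job is handed in; nothing more can be done
None
```

The jig is shut, the red-knobbed pin is pushed fully home through both halves, and the arm is still gripping it and pressing down. I handed in at about 17 s of the 58 s allowed.

- **Closing:** I followed the top half down its arc with the shut fingers. The last 10 mm went at about 2 mm per step, ending with about 27 N of contact on the post.
- **Pin:** I took it from the stand, lined it up with the wrist camera and lowered it with side forces under about 3 N. It stopped where the collar should sit: the tool height puts the pin origin at about 83.6 mm above the bench, against 84 mm nominal.
- **Final hold:** Over the last 0.6 s the downward press held at about 32 N with an 8 N sideways part. The tool position did not drift and the grip, set to 60 N, stayed closed on the knob.
- **Last pictures:** They show the top half down, the tube in its V block and the blue pin in its stand. The other things on the bench look where they were.

**Checks that disagreed:**
- **Look-alike pins:** The purple and yellow look-alikes stood upright in the first pictures but were lying on the bench by about 3 s. The tool had not been below 0.22 m by then and passed well clear of them. I believe they toppled on their own, but I did not see it happen.
- **Tool tilt:** The tool picked up a tilt of about 2.5 degrees during the moves. The pin still went in freely and appears seated.

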